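# Shut and fasten the cover of a lathe's electrical enclosure

## Robot

A 6-joint arm with a two-finger parallel gripper is mounted at the origin on the work surface. World frame = base frame: x ahead of the robot, y to its left, z up, the work surface at z = 0. Lengths are in mm, angles in rad, forces in N, time in s.
With the tool pointing down it reaches from about 250 to 850 mm from the base axis. Payload 12.5 kg.
Tool frame: the origin (TCP) lies on the front face of the gripper's body, between the roots of the fingers; the fingertips stand 84 mm ahead of it and the grasp point (between the pads) lies 65 mm ahead of it; z points along the fingers, y is the direction in which the jaws open and shut (so a half turn about z gives the same grasp; the last joint's range is limited). The gripper opens to 93 mm and grips with 3 to 60 N. Pads are 15 mm wide; open, the fingers measure 128 mm over their backs; the gripper's body (75 mm by 188 mm) begins 65 mm behind the grasp point.
Start: joints at [-0.085, 0.351, 1.652, -0, 1.139, -0.085], TCP at [549.986, 0.027, 302.733] pointing down, gripper open.
Joint ranges: [-2.75, 2.75], [-0.79, 2.1], [0.01, 2.65], [-1.57, 4.71], [0.07, 3.14], [-2.87, 2.87]. Speed limits (rad/s): [2.22, 2.22, 2.79, 3.14, 3.14, 3.14].

## Interface

Orientations are given as a unit quaternion [w, x, y, z].
In Python, from workcell import r gives the robot as it stands.
- The arm moves only by the tool play_rows, never from a script. Its argument "targets" is a list of rows, each a list of 3 entries, a list of its own where there are three numbers: the opening, from -1 (shut) to 1 (fully open), then the shift along the tool's x, y, z in cm, then the turn about the tool's z in rad. A call has 1 to 8 rows; each row is the pose to reach, as a shift and turn from the pose commanded when the call began, along the tool's axes at that moment; what a row does not reach only later rows make up. A row lasts 1/10 s, in which the tool goes at most 50 mm and 8.59 degrees, less where a joint would pass 70% of its speed; a pose out of reach is approached as far as the arm can. A call with a gripper value outside its range is refused whole. The fingers move at their own pace and stop on an object; the grip force is fixed at half the most. Time passes only in rows, so rows that repeat a pose let the fingers close. It gives the time, the measured TCP pose, the force and the opening at its end, in the units of the state.
- r.read_state(): the state, without advancing time (a new reading comes with each control period).
- r.capture(name): name is "scene" or "side" or "wrist"; returns the picture (480x640x3 uint8, red, green, blue); there is no depth.
- r.get_calibration(name): a dict with "camera_matrix" (3x3 intrinsics, pixels), "k1" (the pictures are not rectified: a ray, as slopes to the right and down, at radius r is drawn at 1 + k1 r^2 times it, then the intrinsics apply), "extrinsics" (4x4, takes a point from camera to world coordinates). Camera axes: x right, y down, z forward; pixel columns grow to the right and rows downward; lengths in mm; the calibration is good to about 2 mm. A picture is of the moment at which its call begins: read the wrist's pose just before it. get_calibration takes no time and is no camera call; for the wrist camera it gives the pose at the moment of the call.
- r.hand_in(): hands the job in, once; it reports no verdict.
Trained networks look in the newest picture that a camera, given by its name, has taken for a name from the list of things; names that differ only in an ending like _2 or _b are one class to them, and where a whole thing is asked for, a point or a joint stands for the part that bears it (a point fixed in the world has none). Each returns a list of dicts, best first, with "p" (0 to 1); they miss things now and then, are a little off and sometimes report something else, mostly with a low value. They report only what shows in the picture. A call takes as long as a camera call.
- r.cut_out(camera, query): "region" (480x640 bool, what is visible of it) and "extent" ([left, top, right, bottom] in pixels, round what is visible of it).
The state is a dict: "time_s": time; "joint_positions": joint angles; "dq": joint speeds; "joint_torque": joint torques, N m; "position": TCP position; "tcp_rot": TCP orientation; "ft_force": force on the tool from outside, world axes, zero at the start; "wrist_torque": the same for the moment, N m; "finger_gap": finger opening in mm.
Only numpy, scipy, OpenCV 4.12 (cv2) and the standard library are available. Lean on these libraries where they do the work, as an engineer would, in place of code of your own. Each camera call takes 0.05 s, during which the arm holds its last target. There are 200 camera calls.

## Task

Swing the cover of the lathe's electrical enclosure down shut, then lock both of its quarter-turn fasteners: press each wing head in against its spring until you feel the clip's leaf, turn it a quarter turn clockwise while pressed so that the cam catches, and let go. Push no harder than that needs, so that the spring clips inside are not bent, and do not disturb the other things on the bench.

Things in the scene. Friction and masses are not known exactly. Their poses are not given: they have to be found in the camera images.
- enclosure: Beige sheet-steel electrical enclosure, 240 (x) x 300 (y) x 90 mm tall, fixed to the bench; origin at the centre of its underside, z up. Its -x side is the front, towards the robot. The cover is hinged along the far (+x) top rim; its free edge comes down on the front rim.
- cover (a joint): Opening angle of the cream sheet cover, rad: 0 = shut, positive = free edge lifted. 248 mm from hinge line to free edge, 312 mm wide, 4 mm thick with a 12 mm folded lip, 0.6 kg; shut, its top face is 94.5 mm above the bench. Stiff friction hinge: it stays where it is left and needs about 1 to 4 N on the top face near the free edge to go down.
- cover_hinge (a point): Mid-width of the cover, above the hinge line (enclosure +120, 0, 90.5 mm), on the cover's top face, 4 mm above that line. Turns with the cover.
- cover_edge (a point): Point of the cover's top face at mid-width, 220 mm from the hinge line (28 mm inside the free edge), midway between the two fasteners: a good place to push. z points out of the top face.
- head_l (a point): Top centre of the left (+y) fastener's black wing, on its axis, 215 mm from the hinge line, y +115 mm of mid-width. z out of the cover, x along the wing. Wing 36 (x) x 10 (y) x 24 mm tall, on a round flange 34 mm across, 4 mm thick, that turns and sinks with it. Sprung out, the wing's top is 49 mm and the flange's underside 21 mm above the cover's top face.
- press_l (a joint): Depth the left (+y) head is pressed in, m: 0 = sprung out, most 0.020. Spring 2 N + 0.4 N/mm. Cover shut, wing unlocked: at 8 to 17 mm the cross pin is through the clip's slot and can turn; 0.3 mm deeper it meets the leaf spring, 15 N/mm stiffer. That depth differs per clip, unseen: find it by feel. A total push of 12 to 18 N is always deep enough and safe. Caught and let go: 5.5 to 14.5 mm.
- turn_l (a joint): Turn of the left (+y) head, rad, clockwise from above: 0 = unlocked (wing along enclosure x), 1.571 = locked (wing parallel to the free edge). Turns freely when sprung out, locking nothing. Pressed in, the pin passes a crest at about 0.4 to 1.3, then springs up 2.5 mm into the cam's notch, 1.3 to 1.73; end stop there. Takes under 0.2 N m. Let go short of the notch it is not locked.
- bracket_l: Steel bracket and spring clip inside the left (+y) front corner of the enclosure, under the fastener; origin on the stud's axis at bench level. More than 13 N on the clip bends it: a push on the head above about 18.5 N, pressing a pin that is not over its slot (wing more than 0.15 rad off), or forcing the turn before it is deep enough.
- head_r (a point): Top centre of the right (-y) fastener's black wing, on its axis, 215 mm from the hinge line, y -115 mm of mid-width. z out of the cover, x along the wing. Wing 36 (x) x 10 (y) x 24 mm tall, on a round flange 34 mm across, 4 mm thick, that turns and sinks with it. Sprung out, the wing's top is 49 mm and the flange's underside 21 mm above the cover's top face.
- press_r (a joint): Depth the right (-y) head is pressed in, m: 0 = sprung out, most 0.020. Spring 2 N + 0.4 N/mm. Cover shut, wing unlocked: at 8 to 17 mm the cross pin is through the clip's slot and can turn; 0.3 mm deeper it meets the leaf spring, 15 N/mm stiffer. That depth differs per clip, unseen: find it by feel. A total push of 12 to 18 N is always deep enough and safe. Caught and let go: 5.5 to 14.5 mm.
- turn_r (a joint): Turn of the right (-y) head, rad, clockwise from above: 0 = unlocked (wing along enclosure x), 1.571 = locked (wing parallel to the free edge). Turns freely when sprung out, locking nothing. Pressed in, the pin passes a crest at about 0.4 to 1.3, then springs up 2.5 mm into the cam's notch, 1.3 to 1.73; end stop there. Takes under 0.2 N m. Let go short of the notch it is not locked.
- bracket_r: Steel bracket and spring clip inside the right (-y) front corner of the enclosure, under the fastener; origin on the stud's axis at bench level. More than 13 N on the clip bends it: a push on the head above about 18.5 N, pressing a pin that is not over its slot (wing more than 0.15 rad off), or forcing the turn before it is deep enough.
- screwdriver: terminal screwdriver, yellow handle, 190 mm long, lying on the bench just right of the enclosure; bystander. Origin at the centre of its underside.
- relay: plug-in relay, clear grey body on a black foot, 30 x 24 x 43 mm, standing just left of the enclosure; bystander. Origin at the centre of its underside.
- bushing: turned steel flanged bushing, 48 mm across, 45 mm tall, standing right of the enclosure; bystander. Origin at the centre of its underside.
- chuck_key: T-shaped lathe chuck key, 140 x 160 mm, lying on the ribbed rubber mat at the right; bystander. Origin at the centre of its underside.
- drink: drinking-water bottle with blue cap, 66 mm across, 200 mm tall, at the left; bystander. Origin at the centre of its underside.
- oil_can: red can, 60 mm across, 150 mm tall, standing on the mat at the right; bystander. Origin at the centre of its underside.
- caliper: steel vernier caliper, 240 mm long, 10 mm thick, lying on the paper drawing at the left; bystander. Origin at the centre of its underside.

How it is judged (in metres and radians):
On the way, in this order (a step that is already met when the one before it is completed fails the run):
1. the cover is shut on the rim (value of joint cover below 0.03 rad), for 0.2 s.
2. one fastener is caught: pressed in, turned a quarter turn and let go (value of joint cover below 0.03 rad and contact force between the fingers and anything else below 0.5 N and ((value of joint turn_l between 1.25 and 1.8 rad and value of joint press_l above 0.0045 m) or (value of joint turn_r between 1.25 and 1.8 rad and value of joint press_r above 0.0045 m))), for 0.2 s.
At the end, for the whole second after the job is handed in: The cover is shut (within 0.03 rad) and both heads are let go and at rest in the cams' notches: turned clockwise to between 1.25 and 1.80 rad and held in by the cam by more than 4.5 mm (value of joint cover below 0.03 rad and value of joint turn_l between 1.25 and 1.8 rad and value of joint each of press_l, press_r above 0.0045 m and value of joint turn_r between 1.25 and 1.8 rad and velocity of joint each of turn_l, turn_r, cover below 0.05 rad/s and velocity of joint each of press_l, press_r below 0.05 m/s); the robot touches nothing.
It fails at once if the left spring clip is bent: more than 13 N on it (contact force between bracket_l and anything else above 13 N).
It fails at once if the right spring clip is bent: more than 13 N on it (contact force between bracket_r and anything else above 13 N).
It fails at once if another thing on the bench is disturbed (moved by more than 20 mm) (distance of any of screwdriver, relay, bushing, chuck_key, drink, oil_can, caliper from where it was at the start of the episode above 0.02 m).
It also fails if it takes over 72 s, if anything falls off the work surface, if the arm or the gripper's body presses on something with over 40 N, if the wrist force passes 120 N, or if a joint passes its speed limit or range.

## Working session

There is one attempt and no reset: what is moved stays moved. The work goes in short steps, Python scripts to look and compute and a tool call to move; the robot and the scene stay as the last step left them, time stands still between calls to the robot, and variables do not carry over. Pictures are saved under pics/ and viewed, and the job is handed in when it is done.

Besides the shell and the picture viewer there is one more tool, called after "Call:" as name(argument=value, ...), one argument or row to a line, values as JSON. play_rows: Moves the arm, as the interface text tells. Its arguments: {"type":"object","properties":{"targets":{"type":"array","items":{"type":"array"}}},"required":["targets"]}

```bash
ls; mkdir -p pics; python3 - <<'E'
from workcell import r
import cv2
for n in ["scene","side","wrist"]:
    im=r.capture(n); cv2.imwrite(f"pics/{n}0.png",im[:,:,::-1])
    c=r.get_calibration(n); print(n,c)
print(r.read_state())
E
```

```text
pics
scene {'camera_matrix': array([[526.81260364,   0.        , 317.99078464],
       [  0.        , 526.81260364, 234.56405714],
       [  0.        ,   0.        ,   1.        ]]), 'k1': -0.11907200362166825, 'extrinsics': array([[-8.45595172e-01,  3.49031411e-01, -4.03913208e-01,
         1.20802761e+03],
       [ 5.33767436e-01,  5.41735552e-01, -6.49318809e-01,
         9.61635825e+02],
       [-7.81851527e-03, -7.64656567e-01, -6.44390569e-01,
         1.05919039e+03],
       [ 0.00000000e+00,  0.00000000e+00,  0.00000000e+00,
         1.00000000e+00]])}
side {'camera_matrix': array([[538.08493386,   0.        , 311.97481312],
       [  0.        , 538.08493386, 236.39678805],
       [  0.        ,   0.        ,   1.        ]]), 'k1': -0.009404902681619445, 'extrinsics': array([[ 7.32015032e-01, -4.42553907e-01,  5.17976865e-01,
        -1.44520367e+02],
       [-6.81027854e-01, -4.96351054e-01,  5.38364833e-01,
        -7.79662082e+02],
       [ 1.88429025e-02, -7.46847823e-01, -6.64727970e-01,
         1.05777444e+03],
       [ 0.00000000e+00,  0.00000000e+00,  0.00000000e+0
[... 596 characters left out ...]
'time_s': 0.15, 'joint_positions': array([-8.45935160e-02,  3.51082207e-01,  1.65221888e+00,  9.15498756e-06,
        1.13910505e+00, -8.45775010e-02]), 'dq': array([ 0.00069062, -0.00404963, -0.00120049, -0.00018013,  0.0017615 ,
       -0.00043527]), 'joint_torque': array([ 9.91285888e-04, -4.97462654e+01, -2.85344088e+01,  6.99646957e-02,
        2.45898723e-02, -7.18797719e-05]), 'position': array([5.49829545e+02, 4.52098150e-02, 3.02363776e+02]), 'tcp_rot': array([-3.13558426e-04,  7.07113740e-01,  7.07099705e-01, -2.59103975e-04]), 'ft_force': array([-0.48919158,  0.14165433, -0.28120843]), 'wrist_torque': array([ 0.01084873,  0.01668609, -0.01577482]), 'finger_gap': 92.83904885816766}
```

View pics/scene0.png

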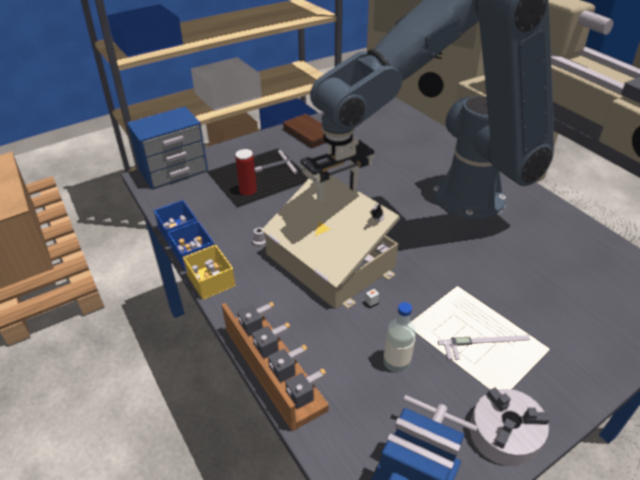

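View pics/side0.png

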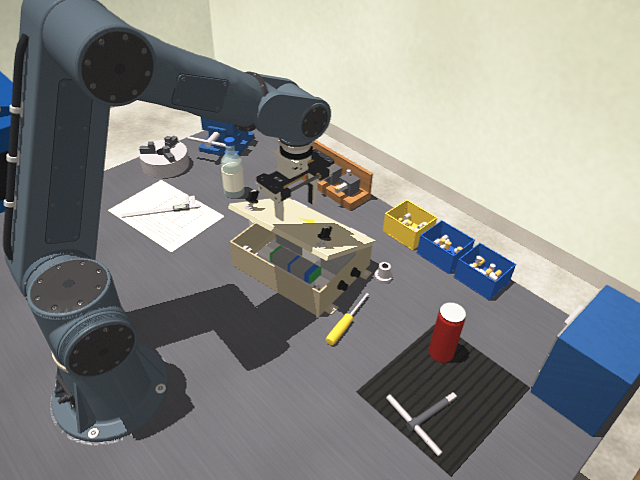

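View pics/wrist0.png

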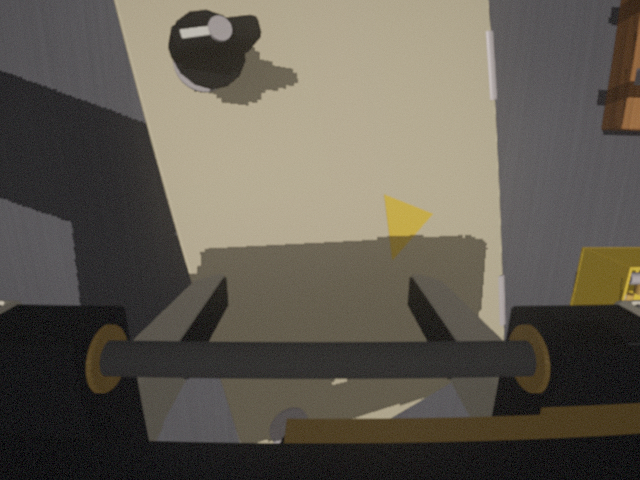

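```bash
python3 - <<'E'
import cv2
s=cv2.imread("pics/scene0.png")[160:320,240:430]; cv2.imwrite("pics/s0c.png",cv2.resize(s,None,fx=3.7,fy=3.7,interpolation=cv2.INTER_CUBIC))
s=cv2.imread("pics/side0.png")[170:330,215:415]; cv2.imwrite("pics/d0c.png",cv2.resize(s,None,fx=3.7,fy=3.7,interpolation=cv2.INTER_CUBIC))
E
```

```text
(no output)
```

View pics/s0c.png

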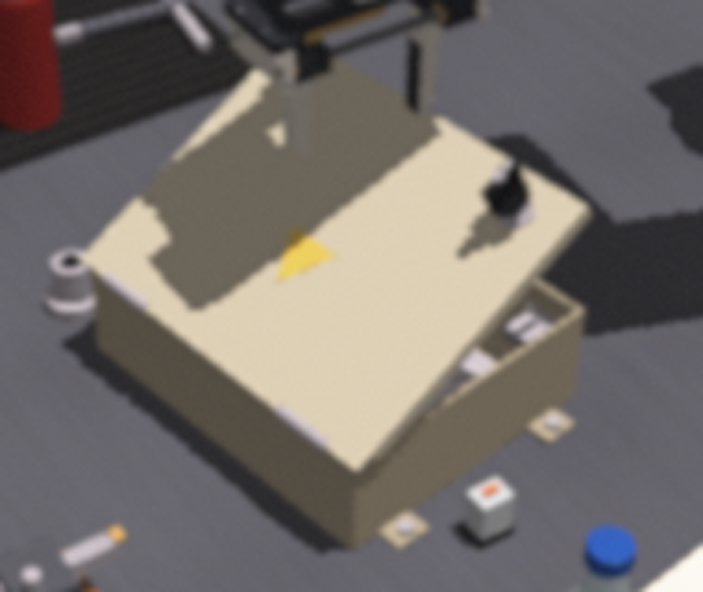

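View pics/d0c.png

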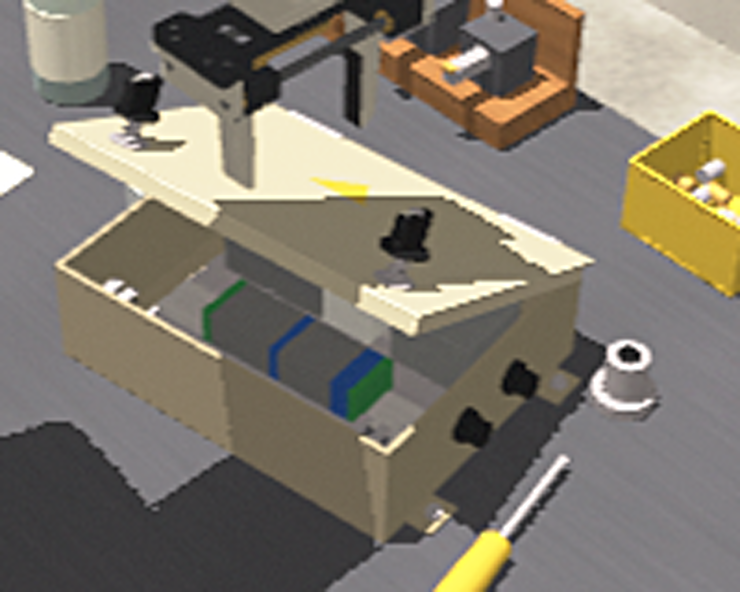

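```bash
cat > h.py <<'E'
import numpy as np, cv2
from scipy.optimize import least_squares
from workcell import r
def proj(c,P):
    P=np.atleast_2d(P); E=c["extrinsics"]; q=(P-E[:3,3])@E[:3,:3]
    s=q[:,:2]/q[:,2:]; s=s*(1+c["k1"]*(s**2).sum(1,keepdims=True)); K=c["camera_matrix"]
    return s*[K[0,0],K[1,1]]+K[:2,2]
def cov(d,y,h,a):  # d from hinge, y, h above top face ->enclosure frame
    n=h+4
    return [120-d*np.cos(a)+n*np.sin(a), y, 90.5+d*np.sin(a)+n*np.cos(a)]
def world(p,e):
    x,y,t=e[:3]; c,s=np.cos(t),np.sin(t); p=np.atleast_2d(p)
    return np.c_[x+c*p[:,0]-s*p[:,1], y+s*p[:,0]+c*p[:,1], p[:,2]]
E
cat > fit.py <<'E'
from h import *
C={n:r.get_calibration(n) for n in ["scene","side","wrist"]}
S=lambda u,v:(215+u/3.7,170+v/3.7); Z=lambda u,v:(240+u/3.7,160+v/3.7)
obs=[("side",S(380,543),(-120,-150,0),0),("side",S(60,265),(-120,150,90),0),("side",S(375,452),(-120,-150,90),0),("side",S(65,350),(-120,150,0),0),
("side",S(415,326),(248,-156,0),1),("side",S(50,126),(248,156,0),1),("side",S(594,261),(0,-156,0),1),
("scene",Z(355,545),(120,150,0),0),("scene",Z(584,310),(-120,150,90),0),("scene",Z(575,402),(-120,150,0),0),("scene",Z(97,345),(120,-150,0),0),
("scene",Z(355,468),(0,156,0),1),("scene",Z(591,207),(248,156,0),1),("scene",Z(90,258),(0,-156,0),1)]
def res(e):
    o=[]
    for n,uv,p,k in obs:
        q=cov(*p,e[3]) if k else p
        o+=list((proj(C[n],world(q,e))[0]-uv))
    return np.array(o)
f=least_squares(res,[550,0,0,.3],loss="soft_l1",x_scale=[100,100,1,1])
e=f.x; print(e, np.round(res(e).reshape(-1,2),1).tolist())
for y in(115,-115):
    print("head",world(cov(215,y,49,e[3]),e),"shut",world(cov(215,y,49,0),e), {n:proj(C[n],world(cov(215,y,49,e[3]),e)).round(0) for n in C})
print("edge",world(cov(220,0,0,e[3]),e),"shut",world(cov(220,0,0,0),e))
E
python3 fit.py
```

```text
[5.76252295e+02 1.11976161e+01 1.64432308e-01 4.36973223e-01] [[0.0, -0.2], [-2.0, -1.2], [2.3, 0.4], [-0.7, -0.2], [-0.7, -0.8], [0.1, 0.3], [-0.7, -0.3], [-1.0, 1.2], [0.1, -0.2], [-0.3, -1.7], [0.5, -0.4], [0.6, -1.1], [-0.7, 0.5], [-1.7, -1.8]]
head [[505.76570156 116.07413491 229.50774011]] shut [[463.70909139 109.09566117 143.5       ]] {'scene': array([[375., 208.]]), 'side': array([[253., 192.]]), 'wrist': array([[208.,  33.]])}
head [[ 543.4149357  -110.82349656  229.50774011]] shut [[ 501.35832552 -117.8019703   143.5       ]] {'scene': array([[317., 172.]]), 'side': array([[326., 229.]]), 'wrist': array([[307., 476.]])}
edge [[499.6641967   -1.51068434 187.227935  ]] shut [[477.60115125  -5.17161618  94.5       ]]
```

Call:
play_rows(
  targets=[
    [-1, [-0.2, -2.5, 0], 0],
    [-1, [-0.2, -5.0, 0], 0],
    [-1, [-0.2, -5.0, 0], 0],
    [-1, [-0.2, -5.0, 0], 0],
    [-1, [-0.2, -5.0, 1.2], 0],
    [-1, [-0.2, -5.0, 2.3], 0],
    [-1, [-0.2, -5.0, 2.3], 0],
  ],
)

```text
time_s: 0.85
position: [496.9, -2.0, 276.3]
tcp_rot: [-0.005, 0.707, 0.707, -0.005]
ft_force: [-28.1, -3.3, 5.0]
finger_gap: 42.1
```

Call:
play_rows(
  targets=[
    [-1, [0, 0, 0], 0],
    [-1, [0, 0, 0], 0],
    [-1, [0, 0, 0], 0],
    [-1, [0, 0, 0], 0],
  ],
)

```text
time_s: 1.25
position: [490.9, -2.0, 275.6]
tcp_rot: [-0.011, 0.706, 0.708, -0.011]
ft_force: [-58.7, -5.3, 27.3]
finger_gap: 25.5
```

```bash
python3 - <<'E'
from workcell import r
import cv2
im=r.capture("side"); cv2.imwrite("pics/side1.png",cv2.resize(im[130:330,200:430,::-1],None,fx=3,fy=3,interpolation=cv2.INTER_CUBIC))
s=r.read_state();print(s["position"],s["ft_force"],s["finger_gap"])
E
```

```text
[490.83668816  -1.97547039 275.64495785] [-57.30173545  -5.42128333  26.97855451] 25.589681173761367
```

View pics/side1.png

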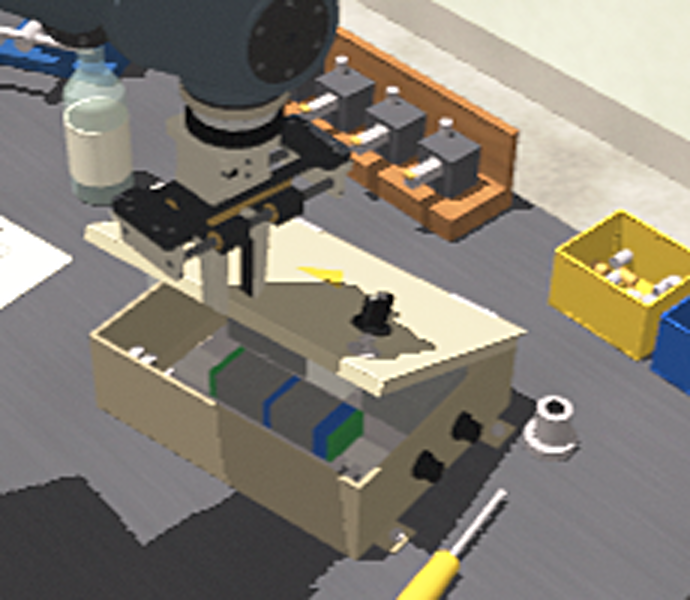

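Call:
play_rows(
  targets=[
    [0, [0, 0, 0], 0],
    [0, [0, 0, -1.0], 0],
    [0, [0, 0, -3.5], 0],
    [-1, [0, 0, -3.5], 0],
    [-1, [0, 0, -3.5], 0],
    [-1, [0, 0, -3.5], 0],
    [-1, [0, 0, -3.5], 0],
    [-1, [0, 0, -3.5], 0],
  ],
)

```text
time_s: 2.1
position: [499.9, -2.0, 314.1]
tcp_rot: [-0.0, 0.707, 0.707, -0.0]
ft_force: [0.1, -0.6, -0.1]
finger_gap: 10.9
```

Call:
play_rows(
  targets=[
    [-1, [0, 0, 0], 0],
    [-1, [0, 0, 0], 0],
    [-1, [0, 0, 0], 0],
  ],
)

```text
time_s: 2.4
position: [500.0, -2.0, 314.7]
tcp_rot: [-0.0, 0.707, 0.707, -0.0]
ft_force: [0.3, -0.1, -0.5]
finger_gap: 0.4
```

```bash
python3 - <<'E'
from workcell import r
import cv2
im=r.capture("side"); cv2.imwrite("pics/side2.png",cv2.resize(im[130:330,200:430,::-1],None,fx=3,fy=3,interpolation=cv2.INTER_CUBIC))
im=r.capture("scene"); cv2.imwrite("pics/scene2.png",cv2.resize(im[140:310,240:430,::-1],None,fx=3.5,fy=3.5,interpolation=cv2.INTER_CUBIC))
s=r.read_state();print(s["position"],s["ft_force"],s["finger_gap"])
E
```

```text
[499.99412357  -1.97374174 314.7476564 ] [0.40984909 0.3623874  0.15570775] 0.7557687683053006
```

View pics/side2.png

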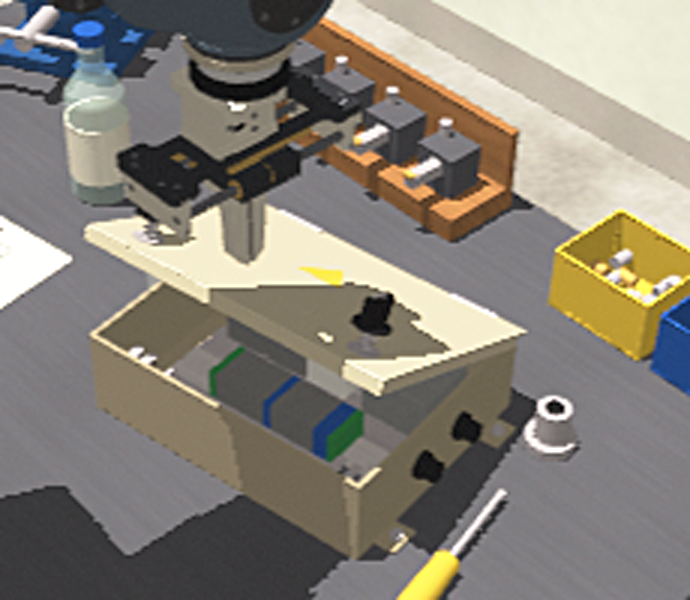

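View pics/scene2.png

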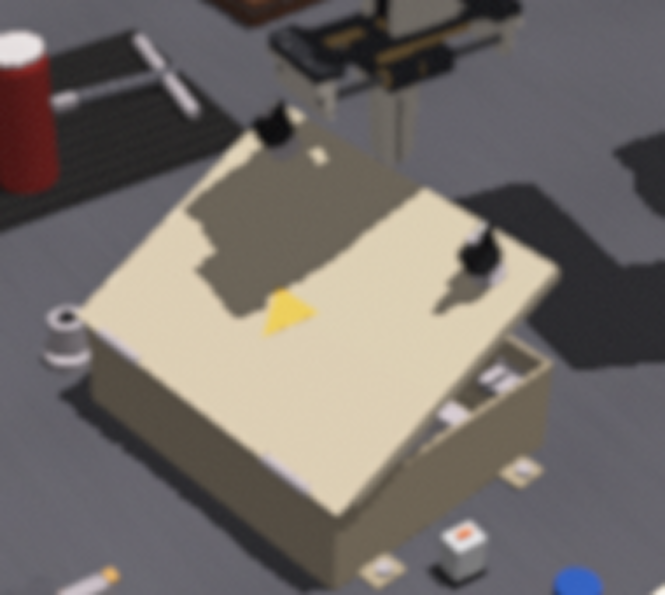

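Call:
play_rows(
  targets=[
    [-1, [0, 0.5, 2.0], 0],
    [-1, [0, 0.5, 3.5], 0],
    [-1, [0, 0.5, 5.0], 0],
    [-1, [0, 0.5, 6.5], 0],
    [-1, [0, 0.5, 8.0], 0],
    [-1, [0, 0.5, 9.5], 0],
    [-1, [0, 0.5, 11.0], 0],
    [-1, [0, 0.5, 12.0], 0],
  ],
)

```text
time_s: 3.3
position: [504.7, -2.0, 193.9]
tcp_rot: [-0.0, 0.707, 0.707, -0.0]
ft_force: [-1.0, -0.9, 1.9]
finger_gap: 0.5
```

Call:
play_rows(
  targets=[
    [-1, [0, 0, 0.4], 0],
    [-1, [0, 0, 0.7], 0],
    [-1, [0, 0, 1.0], 0],
    [-1, [0, 0, 1.2], 0],
    [-1, [0, 0, 1.3], 0],
    [-1, [0, 0, 1.4], 0],
  ],
)

```text
time_s: 3.9
position: [505.0, -2.0, 180.8]
tcp_rot: [0.0, 0.707, 0.707, 0.0]
ft_force: [-1.4, -0.2, 1.4]
finger_gap: 0.5
```

Call:
play_rows(
  targets=[
    [-1, [0, 0, 0.1], 0],
    [-1, [0, 0, 0.2], 0],
    [-1, [0, 0, 0.25], 0],
    [-1, [0, 0, 0.25], 0],
  ],
)

```text
time_s: 4.3
position: [505.0, -2.0, 178.8]
tcp_rot: [0.0, 0.707, 0.707, 0.0]
ft_force: [-4.8, -0.9, 10.6]
finger_gap: 0.6
```

Call:
play_rows(
  targets=[
    [-1, [0, 0, 0], 0],
    [-1, [0, 0, -4], 0],
    [-1, [0, 0, -9], 0],
    [0, [0, -1.0, -13], 0],
    [0, [0, -1.0, -13], 0],
  ],
)

```text
time_s: 4.8
position: [495.9, -2.0, 313.1]
tcp_rot: [0.003, 0.707, 0.707, 0.003]
ft_force: [0.6, -0.2, -1.2]
finger_gap: 11.9
```

```bash
python3 - <<'E'
from h import *
s=r.read_state();print(s["position"],s["ft_force"],s["finger_gap"],s["joint_positions"])
for n in ["scene","side","wrist"]:
    im=r.capture(n); cv2.imwrite(f"pics/{n}3.png",im[:,:,::-1])
    C=r.get_calibration(n)
    for q in ["drink","relay","head_l","head_r"]:
        c=r.cut_out(n,q)
        for d in c[:2]: print(n,q,round(d["p"],2),d["extent"])
    e=[576.25,11.2,.1644]
    print({y:proj(C,world(cov(215,y,49,0),e)).round(0) for y in (115,-115)})
cv2.imwrite("pics/s3.png",np.vstack([np.hstack([cv2.resize(cv2.imread("pics/side3.png")[170:330,215:415],None,fx=2,fy=2),cv2.resize(cv2.imread("pics/scene3.png")[160:320,230:430],None,fx=2,fy=2)])]))
E
```

```text
[495.94550097  -2.00951015 313.130767  ] [ 0.61528211 -0.15292549 -1.24500158] 11.941897458504592 [-9.79952480e-02  2.37805213e-01  1.77935406e+00  1.30531479e-04
  1.11599044e+00 -9.81045977e-02]
scene drink 0.65 [384.4, 302.6, 417.6, 371.3]
scene drink 0.49 [365.0, 287.5, 380.0, 307.4]
scene relay 0.58 [362.3, 288.7, 378.5, 307.9]
scene head_l 0.42 [377.1, 223.0, 391.8, 238.1]
scene head_r 0.42 [377.1, 223.0, 391.8, 238.1]
{115: array([[384., 227.]]), -115: array([[328., 191.]])}
side drink 0.73 [223.1, 136.3, 245.5, 198.9]
side head_l 0.65 [307.6, 263.7, 319.6, 279.0]
side head_l 0.58 [241.6, 223.0, 251.5, 239.2]
side head_r 0.65 [307.6, 263.7, 319.6, 279.0]
side head_r 0.58 [241.6, 223.0, 251.5, 239.2]
{115: array([[244., 226.]]), -115: array([[314., 265.]])}
wrist relay 0.7 [389.2, 0.0, 416.0, 6.1]
wrist head_l 0.69 [246.2, 66.7, 303.1, 116.0]
wrist head_l 0.55 [311.6, 378.3, 337.2, 384.0]
wrist head_r 0.69 [246.2, 66.7, 303.1, 116.0]
wrist head_r 0.55 [311.6, 378.3, 337.2, 384.0]
{115: array([[270.,  82.]]), -115: array([[326., 380.]])}
```

View pics/s3.png

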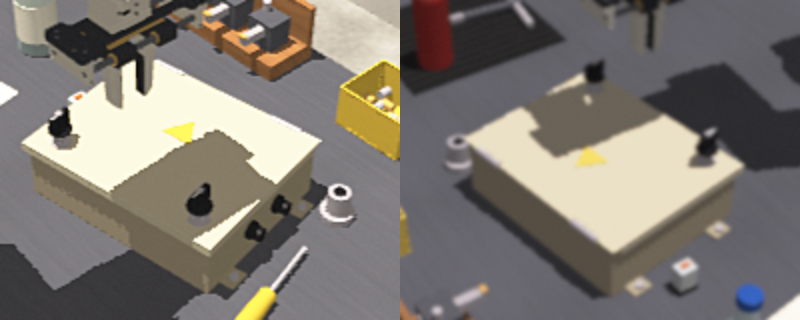

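View pics/wrist3.png

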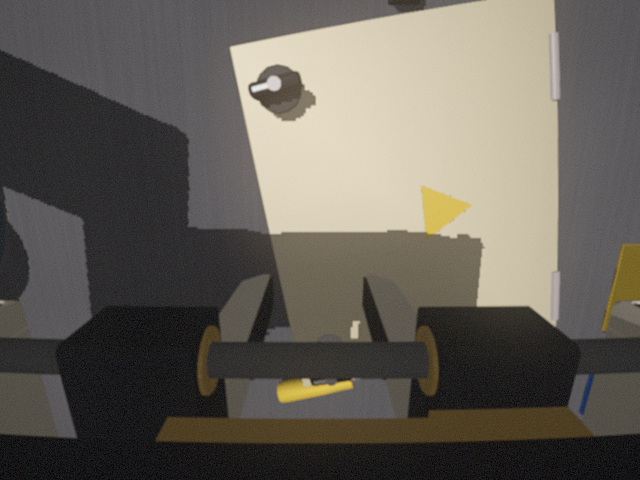

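```bash
cat >> h.py <<'E'
def ray(c,uv,z):
    K=c["camera_matrix"]; s=np.array([(uv[0]-K[0,2])/K[0,0],(uv[1]-K[1,2])/K[1,1]]); t=s.copy()
    for _ in range(20): t=s/(1+c["k1"]*(t@t))
    d=c["extrinsics"][:3,:3]@[*t,1]; o=c["extrinsics"][:3,3]
    return o+d*(z-o[2])/d[2]
E
python3 - <<'E'
from h import *
s=r.get_calibration("scene");d=r.get_calibration("side");w=r.get_calibration("wrist")
print("drink cap",ray(s,(404.5,305),200),ray(d,(230,140),200), "base",ray(s,(399,365),0))
print("headl mark",ray(w,(274,83),143.5))
print("oilcan side", ray(d,(452,312),150))
E
```

```text
drink cap [637.9626732  401.02632111 200.        ] [636.095171   395.36218208 200.        ] base [641.06389327 416.34678472   0.        ]
headl mark [466.07936389 108.7259518  143.5       ]
oilcan side [ 622.6696555  -434.04474444  150.        ]
```

Call:
play_rows(
  targets=[
    [0, [2.5, -1.0, 0], -0.15],
    [0, [5, -2, 0], -0.3],
    [0, [7.5, -3.1, 0], -0.45],
    [0, [9.5, -3.1, 0], -0.6],
    [0, [11.1, -3.1, 0], -0.75],
    [0, [11.1, -3.1, 0], -0.9],
    [0, [11.1, -3.1, 0], -1.05],
    [0, [11.1, -3.1, 0], -1.2],
  ],
)

```text
time_s: 6.35
position: [463.9, 109.2, 308.2]
tcp_rot: [0.0, 0.181, 0.983, -0.0]
ft_force: [-0.2, 0.3, -0.5]
finger_gap: 46.7
```

Call:
play_rows(
  targets=[
    [0, [0, 0, 0], -0.15],
    [0, [0, 0, 0], -0.3],
    [0, [0, 0, 0], -0.45],
    [0, [0, 0, 0], -0.535],
    [0, [0, 0, 0], -0.535],
  ],
)

```text
time_s: 6.85
position: [464.0, 109.0, 308.3]
tcp_rot: [0.0, -0.083, 0.997, 0.0]
ft_force: [-0.2, 0.1, -0.2]
finger_gap: 46.0
```

```bash
cat > look.py <<'E'
from h import *
import sys
from scipy.spatial.transform import Rotation as R
s=r.read_state();q=s["tcp_rot"];M=R.from_quat([*q[1:],q[0]]).as_matrix()
print(s["time_s"],s["position"],s["ft_force"],s["finger_gap"],s["joint_positions"][5]);print("toolx,y ang",np.arctan2(M[1,0],M[0,0]),np.arctan2(M[1,1],M[0,1]), "z",M[:,2].round(3))
w=r.get_calibration("wrist")
im=r.capture("wrist"); cv2.imwrite(f"pics/{sys.argv[1]}.png",im[:,:,::-1])
e=[576.25,11.2,.1644]
for y in (115,-115): print(proj(w,world(cov(215,y,49,0),e)).round(0))
E
python3 look.py w4
```

```text
6.85 [463.97550945 109.04051159 308.25991198] [-0.16046005  0.05049622 -0.1953023 ] 46.03855628135903 -1.6030602288294455
toolx,y ang -2.9762199373230787 1.7361690426291494 z [ 0.  0. -1.]
[[318. 246.]]
[[ 16. 246.]]
```

View pics/w4.png

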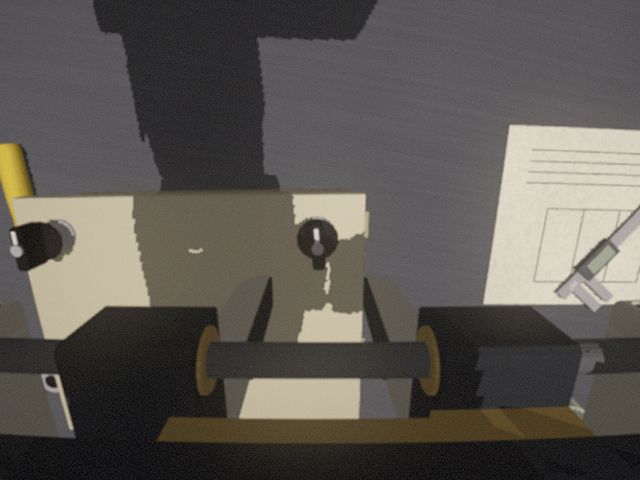

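```bash
python3 - <<'E'
import cv2,numpy as np
i=cv2.imread("pics/w4.png")
f=lambda a:cv2.resize(a,None,fx=6,fy=6,interpolation=cv2.INTER_CUBIC)
cv2.imwrite("pics/w4c.png",np.hstack([f(i[205:285,0:65]),f(i[205:285,285:350])]))
E
```

```text
(no output)
```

View pics/w4c.png

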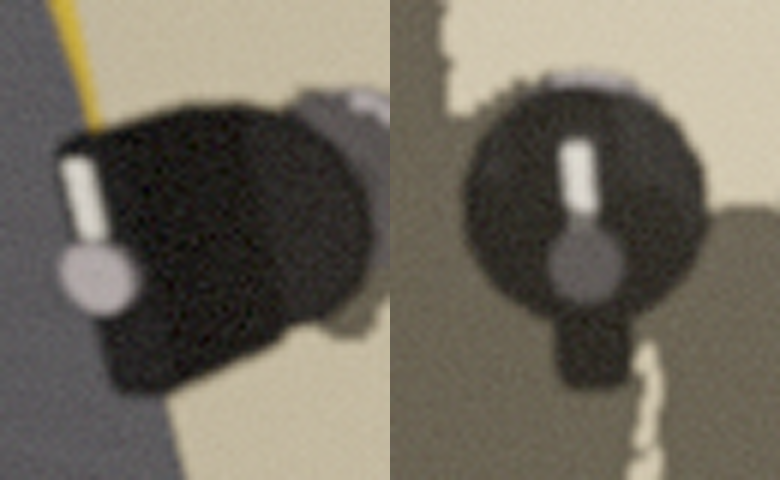

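```bash
python3 - <<'E'
from h import *
w=r.get_calibration("wrist")
for A,B in [((16.3,250.8),(12.5,232)),((317.8,249.2),(316.2,228.5))]:
    a=ray(w,A,143.5);b=ray(w,B,143.5);v=a-b;print(a,v,np.arctan2(v[1],v[0]))
print(world(cov(215,115,49,0),[576.25,11.2,.1644]))
E
```

```text
[ 504.6304384  -117.83116678  143.5       ] [14.70964873  1.96586395  0.        ] 0.13285727143935877
[465.79359306 109.1955572  143.5       ] [15.21505028  3.66011181  0.        ] 0.23607312918838272
[[463.70995893 109.10168106 143.5       ]]
```

Call:
play_rows(
  targets=[
    [0, [-0.1, 0, 3.0], 0],
    [0, [-0.1, 0, 6.0], 0],
    [0, [-0.1, 0, 7.2], 0],
    [0, [-0.1, 0, 7.2], 0],
  ],
)

```text
time_s: 7.3
position: [464.5, 109.1, 235.2]
tcp_rot: [-0.001, -0.081, 0.997, -0.0]
ft_force: [-1.0, -0.3, 0.0]
finger_gap: 46.6
```

```bash
python3 look.py w5
```

```text
7.3 [464.5239332  109.12088948 235.22002078] [-1.01779389 -0.25161624  0.01378408] 46.57296821955833 -1.600376553488768
toolx,y ang -2.9789025362549117 1.7334861868436426 z [-0.003 -0.    -1.   ]
[[318. 286.]]
[[-82. 283.]]
```

View pics/w5.png

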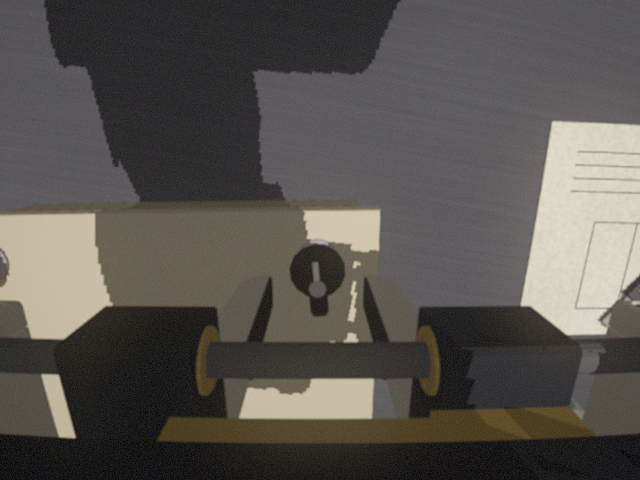

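Call:
play_rows(
  targets=[
    [0, [-0.05, 0, 1.5], 0],
    [0, [-0.05, 0, 2.8], 0],
    [0, [-0.05, 0, 2.9], 0],
    [-1, [-0.05, 0, 2.9], 0],
    [-1, [-0.05, 0, 2.9], 0],
    [-1, [-0.05, 0, 2.9], 0],
    [-1, [-0.05, 0, 2.9], 0],
    [-1, [-0.05, 0, 2.9], 0],
  ],
)

```text
time_s: 8.15
position: [465.5, 109.3, 207.5]
tcp_rot: [0.0, -0.082, 0.997, 0.0]
ft_force: [-0.4, -2.8, 1.2]
finger_gap: 11.3
```

Call:
play_rows(
  targets=[
    [-1, [0, 0, 0], 0],
    [-1, [0, 0, 0], 0],
    [-1, [0, 0, 0], 0],
  ],
)

```text
time_s: 8.45
position: [465.4, 109.2, 207.3]
tcp_rot: [-0.0, -0.082, 0.997, -0.0]
ft_force: [-0.4, -3.0, 2.1]
finger_gap: 9.6
```

```bash
python3 look.py w6
```

```text
8.45 [465.44924967 109.15808367 207.27514461] [-0.35518061 -2.98262675  2.05239302] 9.552622163852078 -1.601849604563521
toolx,y ang -2.977266699895806 1.7351223148750612 z [-0. -0. -1.]
[[319. 308.]]
[[-136.  301.]]
```

View pics/w6.png

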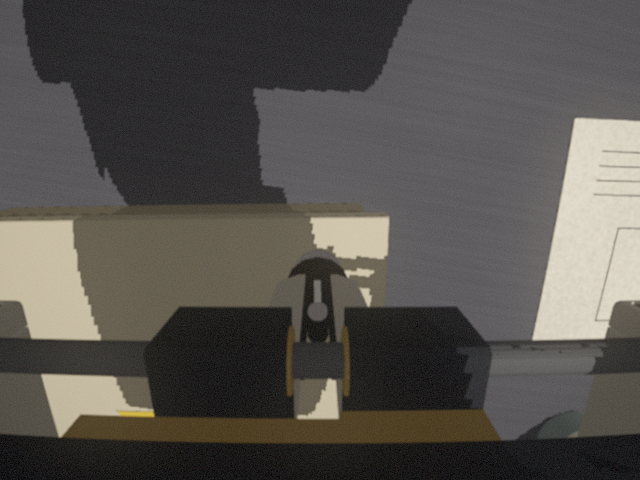

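Call:
play_rows(
  targets=[
    [-1, [0, 0, 0.2], 0],
    [-1, [0, 0, 0.4], 0],
    [-1, [0, 0, 0.6], 0],
    [-1, [0, 0, 0.7], 0],
    [-1, [0, 0, 0.7], 0],
  ],
)

```text
time_s: 9.0
position: [465.5, 109.2, 200.1]
tcp_rot: [-0.0, -0.082, 0.997, -0.0]
ft_force: [-1.4, -3.6, 4.2]
finger_gap: 10.0
```

Call:
play_rows(
  targets=[
    [-1, [0, 0, 0.05], 0],
    [-1, [0, 0, 0.1], 0],
    [-1, [0, 0, 0.1], 0],
  ],
)

```text
time_s: 9.3
position: [465.5, 109.2, 199.2]
tcp_rot: [0.0, -0.082, 0.997, -0.0]
ft_force: [-1.2, -4.5, 4.1]
finger_gap: 10.1
```

Call:
play_rows(
  targets=[
    [-1, [0, 0, 0.05], 0],
    [-1, [0, 0, 0.05], 0],
  ],
)

```text
time_s: 9.5
position: [465.5, 109.2, 198.7]
tcp_rot: [0.0, -0.082, 0.997, -0.0]
ft_force: [-0.9, -4.2, 4.0]
finger_gap: 9.7
```

Call:
play_rows(
  targets=[
    [-1, [0, 0, 0.05], 0],
    [-1, [0, 0, 0.05], 0],
  ],
)

```text
time_s: 9.7
position: [465.5, 109.2, 198.3]
tcp_rot: [0.0, -0.082, 0.997, -0.0]
ft_force: [-1.5, -4.9, 4.7]
finger_gap: 9.8
```

Call:
play_rows(
  targets=[
    [-1, [0, 0, 0.05], 0],
    [-1, [0, 0, 0.05], 0],
  ],
)

```text
time_s: 9.9
position: [465.5, 109.2, 197.8]
tcp_rot: [0.0, -0.082, 0.997, -0.0]
ft_force: [-1.7, -4.0, 5.2]
finger_gap: 9.5
```

Call:
play_rows(
  targets=[
    [-1, [0, 0, 0.05], 0],
    [-1, [0, 0, 0.05], 0],
  ],
)

```text
time_s: 10.1
position: [465.5, 109.2, 197.3]
tcp_rot: [0.0, -0.082, 0.997, -0.0]
ft_force: [-1.2, -5.4, 5.3]
finger_gap: 9.6
```

Call:
play_rows(
  targets=[
    [-1, [0, 0, 0.05], 0],
    [-1, [0, 0, 0.05], 0],
  ],
)

```text
time_s: 10.3
position: [465.5, 109.2, 196.8]
tcp_rot: [0.0, -0.082, 0.997, -0.0]
ft_force: [-1.1, -4.4, 5.4]
finger_gap: 9.6
```

Call:
play_rows(
  targets=[
    [-1, [0, 0, 0.05], 0],
    [-1, [0, 0, 0.05], 0],
  ],
)

```text
time_s: 10.5
position: [465.5, 109.2, 196.3]
tcp_rot: [0.0, -0.082, 0.997, -0.0]
ft_force: [-1.6, -4.9, 6.2]
finger_gap: 9.8
```

Call:
play_rows(
  targets=[
    [-1, [0, 0, 0.05], 0],
    [-1, [0, 0, 0.05], 0],
  ],
)

```text
time_s: 10.7
position: [465.5, 109.2, 195.8]
tcp_rot: [0.0, -0.082, 0.997, -0.0]
ft_force: [-1.6, -4.5, 6.3]
finger_gap: 9.8
```

Call:
play_rows(
  targets=[
    [-1, [0, 0, 0.05], 0],
    [-1, [0, 0, 0.05], 0],
  ],
)

```text
time_s: 10.9
position: [465.5, 109.2, 195.4]
tcp_rot: [0.0, -0.082, 0.997, -0.0]
ft_force: [-2.4, -4.1, 5.9]
finger_gap: 9.6
```

Call:
play_rows(
  targets=[
    [-1, [0, 0, 0.05], 0],
    [-1, [0, 0, 0.05], 0],
  ],
)

```text
time_s: 11.1
position: [465.5, 109.2, 194.8]
tcp_rot: [0.0, -0.082, 0.997, -0.0]
ft_force: [-2.1, -4.8, 6.5]
finger_gap: 9.6
```

Call:
play_rows(
  targets=[
    [-1, [0, 0, 0.05], 0],
    [-1, [0, 0, 0.05], 0],
  ],
)

```text
time_s: 11.3
position: [465.5, 109.2, 194.3]
tcp_rot: [0.0, -0.082, 0.997, -0.0]
ft_force: [-1.9, -5.9, 6.7]
finger_gap: 9.7
```

Call:
play_rows(
  targets=[
    [-1, [0, 0, 0.05], 0],
    [-1, [0, 0, 0.05], 0],
  ],
)

```text
time_s: 11.5
position: [465.5, 109.2, 193.9]
tcp_rot: [0.0, -0.082, 0.997, -0.0]
ft_force: [-2.9, -4.3, 5.7]
finger_gap: 9.4
```

Call:
play_rows(
  targets=[
    [-1, [0, 0, 0.05], 0],
    [-1, [0, 0, 0.05], 0],
  ],
)

```text
time_s: 11.7
position: [465.5, 109.2, 193.4]
tcp_rot: [0.0, -0.082, 0.997, -0.0]
ft_force: [-2.8, -5.0, 6.4]
finger_gap: 10.0
```

Call:
play_rows(
  targets=[
    [-1, [0, 0, 0.05], 0],
    [-1, [0, 0, 0.05], 0],
  ],
)

```text
time_s: 11.9
position: [465.5, 109.2, 192.9]
tcp_rot: [0.0, -0.082, 0.997, -0.0]
ft_force: [-1.8, -5.0, 8.0]
finger_gap: 10.0
```

Call:
play_rows(
  targets=[
    [-1, [0, 0, 0.05], 0],
    [-1, [0, 0, 0.05], 0],
  ],
)

```text
time_s: 12.1
position: [465.5, 109.2, 192.4]
tcp_rot: [0.0, -0.082, 0.997, -0.0]
ft_force: [-2.4, -5.2, 7.6]
finger_gap: 9.4
```

Call:
play_rows(
  targets=[
    [-1, [0, 0, 0.05], 0],
    [-1, [0, 0, 0.05], 0],
  ],
)

```text
time_s: 12.3
position: [465.5, 109.2, 191.9]
tcp_rot: [0.0, -0.082, 0.997, -0.0]
ft_force: [-2.1, -5.2, 7.5]
finger_gap: 9.8
```

Call:
play_rows(
  targets=[
    [-1, [0, 0, 0.05], 0],
    [-1, [0, 0, 0.05], 0],
  ],
)

```text
time_s: 12.5
position: [465.5, 109.2, 191.4]
tcp_rot: [0.0, -0.082, 0.997, -0.0]
ft_force: [-1.5, -4.9, 8.3]
finger_gap: 9.7
```

Call:
play_rows(
  targets=[
    [-1, [0, 0, 0.04], 0],
    [-1, [0, 0, 0.04], 0],
  ],
)

```text
time_s: 12.7
position: [465.5, 109.2, 191.1]
tcp_rot: [0.0, -0.082, 0.997, -0.0]
ft_force: [-2.5, -5.8, 8.5]
finger_gap: 9.7
```

Call:
play_rows(
  targets=[
    [-1, [0, 0, 0.04], 0],
    [-1, [0, 0, 0.04], 0],
  ],
)

```text
time_s: 12.9
position: [465.6, 109.2, 190.9]
tcp_rot: [0.0, -0.082, 0.997, -0.0]
ft_force: [-2.4, -3.6, 10.2]
finger_gap: 9.8
```

Call:
play_rows(
  targets=[
    [-1, [0, 0, 0.04], 0],
    [-1, [0, 0, 0.04], 0],
  ],
)

```text
time_s: 13.1
position: [465.6, 109.2, 190.6]
tcp_rot: [0.0, -0.082, 0.997, -0.0]
ft_force: [-3.8, -6.3, 13.5]
finger_gap: 9.7
```

Call:
play_rows(
  targets=[
    [-1, [0, 0, 0], 0.1],
    [-1, [0, 0, 0], 0.2],
    [-1, [0, 0, 0], 0.3],
  ],
)

```text
time_s: 13.4
position: [465.6, 109.3, 190.6]
tcp_rot: [0.0, 0.07, 0.998, 0.0]
ft_force: [-4.7, -3.2, 13.8]
finger_gap: 9.4
```

Call:
play_rows(
  targets=[
    [-1, [0, 0, 0], 0.1],
    [-1, [0, 0, 0], 0.2],
    [-1, [0, 0, 0], 0.3],
  ],
)

```text
time_s: 13.7
position: [465.6, 109.5, 190.7]
tcp_rot: [0.0, 0.218, 0.976, 0.0]
ft_force: [-4.0, -3.2, 13.0]
finger_gap: 10.0
```

Call:
play_rows(
  targets=[
    [-1, [0, 0, 0], 0.1],
    [-1, [0, 0, 0], 0.2],
    [-1, [0, 0, 0], 0.3],
    [-1, [0, 0, 0], 0.4],
  ],
)

```text
time_s: 14.1
position: [465.7, 109.6, 190.7]
tcp_rot: [0.0, 0.408, 0.913, 0.0]
ft_force: [-4.5, -0.7, 12.7]
finger_gap: 9.8
```

Call:
play_rows(
  targets=[
    [-1, [0, 0, 0], 0.1],
    [-1, [0, 0, 0], 0.2],
    [-1, [0, 0, 0], 0.3],
    [-1, [0, 0, 0], 0.4],
    [-1, [0, 0, 0], 0.5],
    [-1, [0, 0, 0], 0.57],
    [-1, [0, 0, 0], 0.57],
  ],
)

```text
time_s: 14.8
position: [465.9, 109.7, 190.8]
tcp_rot: [0.0, 0.647, 0.762, 0.001]
ft_force: [-2.9, -0.3, 11.7]
finger_gap: 9.5
```

Call:
play_rows(
  targets=[
    [-1, [0, 0, -0.1], 0],
    [-1, [0, 0, -0.2], 0],
    [-1, [0, 0, -0.2], 0],
  ],
)

```text
time_s: 15.1
position: [465.9, 109.7, 192.5]
tcp_rot: [0.0, 0.647, 0.763, 0.001]
ft_force: [-0.8, -0.0, 7.4]
finger_gap: 9.9
```

Call:
play_rows(
  targets=[
    [0, [0, 0, 0], 0],
    [0, [0, 0, 0], 0],
    [0, [0, 0, 0], 0],
    [0, [0, 0, -1], 0],
    [0, [0, 0, -4], 0],
    [0, [0, 0, -8], 0],
    [0, [0, 0, -11.5], 0],
    [0, [0, 0, -11.5], 0],
  ],
)

```text
time_s: 15.9
position: [466.8, 109.5, 311.8]
tcp_rot: [0.003, 0.646, 0.763, 0.003]
ft_force: [-0.0, -0.4, -1.1]
finger_gap: 46.4
```

```bash
python3 look.py w7; python3 - <<'E'
from h import *
im=r.capture("side"); a=im[190:330,220:400,::-1]; cv2.imwrite("pics/side7.png",cv2.resize(a,None,fx=4,fy=4,interpolation=cv2.INTER_CUBIC))
E
```

```text
15.9 [466.76034177 109.5038047  311.8306994 ] [-0.03149431 -0.374536   -1.0516698 ] 46.44615792515828 -0.031803433947485776
toolx,y ang 1.7357755363477136 0.1649801292012134 z [ 0.008  0.001 -1.   ]
[[312. 244.]]
[[313. 479.]]
```

View pics/w7.png

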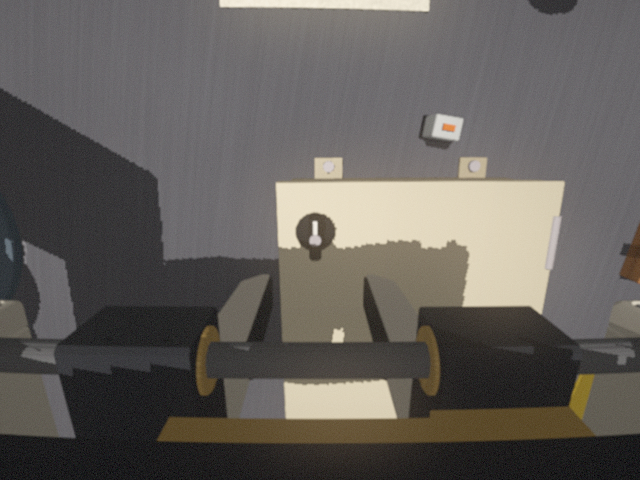

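View pics/side7.png

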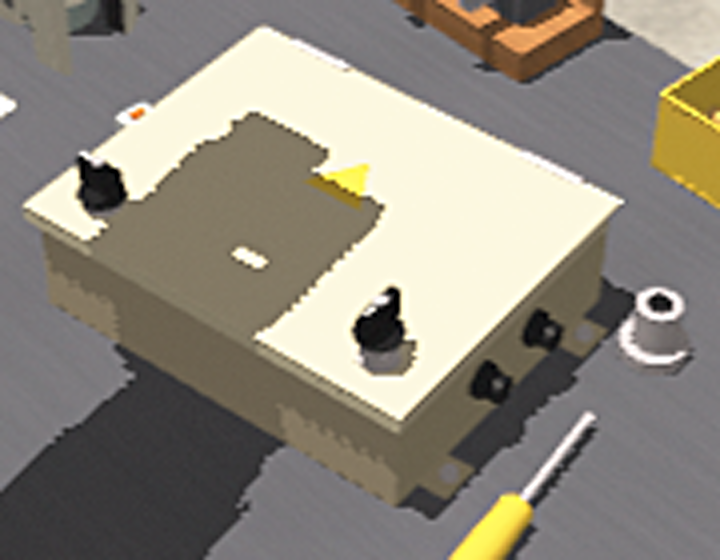

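Call:
play_rows(
  targets=[
    [0, [-3, 0, 0], -0.15],
    [0, [-6, 0, 0], -0.3],
    [0, [-9, 0, 0], -0.45],
    [0, [-12, 0, 0], -0.6],
    [0, [-15, 0, 0], -0.75],
    [0, [-18, 0, 0], -0.9],
    [0, [-21, 0, 0], -1.05],
    [0, [-23.0, 0, 0], -1.2],
  ],
)

```text
time_s: 16.8
position: [502.9, -119.2, 305.5]
tcp_rot: [-0.001, 0.1, 0.995, 0.0]
ft_force: [0.2, -0.1, 0.0]
finger_gap: 46.9
```

Call:
play_rows(
  targets=[
    [0, [0, 0, 0], -0.15],
    [0, [0, 0, 0], -0.3],
    [0, [0, 0, 0], -0.371],
    [0, [0, 0, 3.0], -0.371],
    [0, [0, 0, 6.0], -0.371],
    [0, [0, 0, 7.5], -0.371],
    [0, [0, 0, 7.5], -0.371],
  ],
)

```text
time_s: 17.5
position: [501.8, -117.1, 229.0]
tcp_rot: [-0.003, -0.082, 0.997, 0.001]
ft_force: [0.5, -0.4, 0.3]
finger_gap: 46.4
```

```bash
python3 look.py w8
```

```text
17.5 [ 501.84857407 -117.1316095   228.95879679] [ 0.46440389 -0.35181556  0.28491502] 46.3937822376425 -2.055694335430722
toolx,y ang -2.976410124784764 1.7359629131883223 z [-0.006  0.002 -1.   ]
[[727. 287.]]
[[317. 292.]]
```

View pics/w8.png

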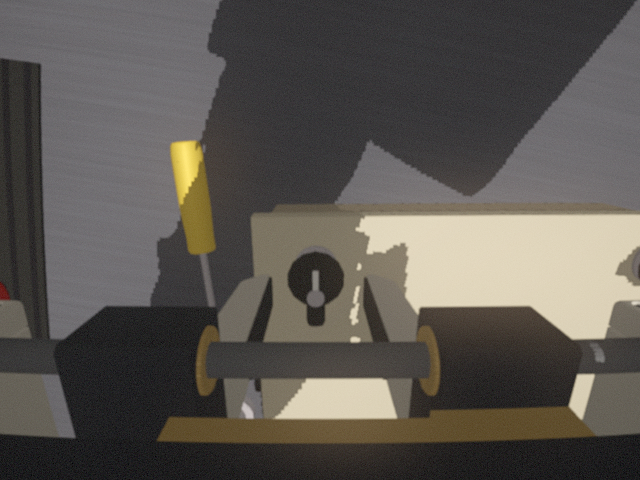

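```bash
python3 - <<'E'
from h import *
w=r.get_calibration("wrist"); print(ray(w,(316,298),143.5), r.read_state()["position"])
i=cv2.imread("pics/w8.png")[240:340,270:370]; cv2.imwrite("pics/w8c.png",cv2.resize(i,None,fx=5,fy=5,interpolation=cv2.INTER_CUBIC))
E
```

```text
[ 506.65127718 -117.64235816  143.5       ] [ 502.5639732  -117.38644302  230.60362534]
```

View pics/w8c.png

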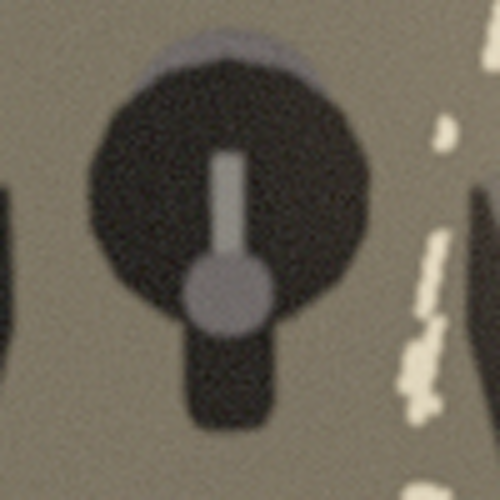

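Call:
play_rows(
  targets=[
    [0, [0, 0, 0], 0],
    [0, [0, 0, 0], 0],
  ],
)

```text
time_s: 17.75
position: [503.5, -117.7, 232.8]
tcp_rot: [0.001, -0.082, 0.997, -0.0]
ft_force: [0.8, 0.7, 0.2]
finger_gap: 46.7
```

```bash
python3 look.py w9;  python3 - <<'E'
from h import *
i=cv2.imread("pics/w9.png")[240:340,270:370]; cv2.imwrite("pics/w9c.png",cv2.resize(i,None,fx=5,fy=5,interpolation=cv2.INTER_CUBIC))
E
```

```text
17.75 [ 503.53926876 -117.7087743   232.79949512] [0.75316113 0.69032673 0.18538598] 46.68894164058839 -2.0556813394020774
toolx,y ang -2.976432835325806 1.7359555122754426 z [ 0.001 -0.    -1.   ]
[[725. 282.]]
[[319. 285.]]
```

View pics/w9c.png

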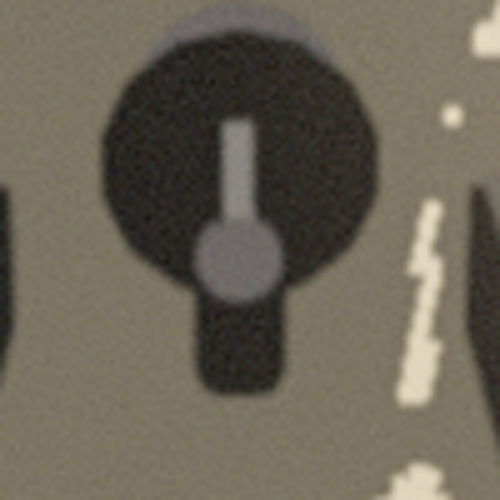

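Call:
play_rows(
  targets=[
    [0, [-0.1, -0.05, 1.3], 0],
    [0, [-0.1, -0.05, 2.5], 0],
    [0, [-0.1, -0.05, 2.55], 0],
    [-1, [-0.1, -0.05, 2.55], 0],
    [-1, [-0.1, -0.05, 2.55], 0],
    [-1, [-0.1, -0.05, 2.55], 0],
    [-1, [-0.1, -0.05, 2.55], 0],
    [-1, [-0.1, -0.05, 2.55], 0],
  ],
)

```text
time_s: 18.6
position: [504.4, -118.0, 206.7]
tcp_rot: [0.0, -0.082, 0.997, -0.0]
ft_force: [0.3, 0.1, -0.3]
finger_gap: 11.0
```

Call:
play_rows(
  targets=[
    [-1, [0, 0, 0], 0],
    [-1, [0, 0, 0], 0],
    [-1, [0, 0, 0], 0],
  ],
)

```text
time_s: 18.9
position: [504.4, -117.8, 206.6]
tcp_rot: [0.0, -0.082, 0.997, 0.0]
ft_force: [-0.1, 3.2, 1.8]
finger_gap: 9.8
```

Call:
play_rows(
  targets=[
    [-1, [0, 0, 0.2], 0],
    [-1, [0, 0, 0.4], 0],
    [-1, [0, 0, 0.6], 0],
    [-1, [0, 0, 0.7], 0],
    [-1, [0, 0, 0.7], 0],
  ],
)

```text
time_s: 19.4
position: [504.4, -117.9, 199.4]
tcp_rot: [0.0, -0.082, 0.997, 0.0]
ft_force: [-0.1, 3.6, 4.5]
finger_gap: 9.8
```

Call:
play_rows(
  targets=[
    [-1, [0, 0, 0.05], 0],
    [-1, [0, 0, 0.05], 0],
  ],
)

```text
time_s: 19.6
position: [504.3, -117.9, 199.0]
tcp_rot: [0.0, -0.082, 0.997, 0.0]
ft_force: [-0.6, 3.9, 4.2]
finger_gap: 9.9
```

Call:
play_rows(
  targets=[
    [-1, [0, 0, 0.05], 0],
    [-1, [0, 0, 0.05], 0],
  ],
)

```text
time_s: 19.8
position: [504.4, -117.9, 198.5]
tcp_rot: [0.0, -0.082, 0.997, 0.0]
ft_force: [-0.1, 4.8, 4.4]
finger_gap: 9.8
```

Call:
play_rows(
  targets=[
    [-1, [0, 0, 0.05], 0],
    [-1, [0, 0, 0.05], 0],
  ],
)

```text
time_s: 20.0
position: [504.4, -117.9, 198.1]
tcp_rot: [0.0, -0.082, 0.997, 0.0]
ft_force: [-0.8, 4.2, 4.4]
finger_gap: 9.8
```

Call:
play_rows(
  targets=[
    [-1, [0, 0, 0.05], 0],
    [-1, [0, 0, 0.05], 0],
  ],
)

```text
time_s: 20.2
position: [504.4, -117.9, 197.6]
tcp_rot: [0.0, -0.083, 0.997, 0.0]
ft_force: [-0.4, 5.0, 5.0]
finger_gap: 9.6
```

Call:
play_rows(
  targets=[
    [-1, [0, 0, 0.05], 0],
    [-1, [0, 0, 0.05], 0],
  ],
)

```text
time_s: 20.4
position: [504.3, -117.9, 197.1]
tcp_rot: [0.0, -0.082, 0.997, 0.0]
ft_force: [-0.2, 4.3, 5.8]
finger_gap: 9.4
```

Call:
play_rows(
  targets=[
    [-1, [0, 0, 0.05], 0],
    [-1, [0, 0, 0.05], 0],
  ],
)

```text
time_s: 20.6
position: [504.4, -117.9, 196.6]
tcp_rot: [0.0, -0.083, 0.997, 0.0]
ft_force: [-0.6, 4.6, 5.1]
finger_gap: 9.4
```

Call:
play_rows(
  targets=[
    [-1, [0, 0, 0.05], 0],
    [-1, [0, 0, 0.05], 0],
  ],
)

```text
time_s: 20.8
position: [504.4, -117.9, 196.1]
tcp_rot: [0.0, -0.083, 0.997, 0.0]
ft_force: [-1.2, 4.6, 5.8]
finger_gap: 9.9
```

Call:
play_rows(
  targets=[
    [-1, [0, 0, 0.05], 0],
    [-1, [0, 0, 0.05], 0],
  ],
)

```text
time_s: 21.0
position: [504.3, -117.9, 195.6]
tcp_rot: [0.0, -0.083, 0.997, 0.0]
ft_force: [-0.8, 4.8, 5.6]
finger_gap: 9.9
```

Call:
play_rows(
  targets=[
    [-1, [0, 0, 0.05], 0],
    [-1, [0, 0, 0.05], 0],
  ],
)

```text
time_s: 21.2
position: [504.4, -117.9, 195.2]
tcp_rot: [0.0, -0.082, 0.997, 0.0]
ft_force: [-0.8, 4.9, 6.4]
finger_gap: 10.0
```

Call:
play_rows(
  targets=[
    [-1, [0, 0, 0.05], 0],
    [-1, [0, 0, 0.05], 0],
  ],
)

```text
time_s: 21.4
position: [504.4, -117.9, 194.8]
tcp_rot: [0.0, -0.083, 0.997, 0.0]
ft_force: [-2.2, 4.7, 9.4]
finger_gap: 10.0
```

Call:
play_rows(
  targets=[
    [-1, [0, 0, 0.05], 0],
    [-1, [0, 0, 0.05], 0],
  ],
)

```text
time_s: 21.6
position: [504.4, -117.9, 194.6]
tcp_rot: [0.0, -0.082, 0.997, -0.0]
ft_force: [-1.6, 4.8, 12.2]
finger_gap: 9.8
```

Call:
play_rows(
  targets=[
    [-1, [0, 0, 0.02], 0],
    [-1, [0, 0, 0.02], 0],
  ],
)

```text
time_s: 21.8
position: [504.4, -117.9, 194.5]
tcp_rot: [0.0, -0.083, 0.997, -0.0]
ft_force: [-2.5, 4.9, 12.7]
finger_gap: 9.7
```

Call:
play_rows(
  targets=[
    [-1, [0, 0, 0], 0.1],
    [-1, [0, 0, 0], 0.2],
    [-1, [0, 0, 0], 0.3],
  ],
)

```text
time_s: 22.1
position: [504.4, -117.6, 194.5]
tcp_rot: [0.0, 0.069, 0.998, 0.0]
ft_force: [-3.1, 8.7, 13.1]
finger_gap: 9.2
```

Call:
play_rows(
  targets=[
    [-1, [0, 0, 0], 0.1],
    [-1, [0, 0, 0], 0.2],
    [-1, [0, 0, 0], 0.3],
  ],
)

```text
time_s: 22.4
position: [504.5, -117.4, 194.5]
tcp_rot: [0.0, 0.218, 0.976, 0.001]
ft_force: [-0.9, 11.0, 13.9]
finger_gap: 9.8
```

Call:
play_rows(
  targets=[
    [-1, [0, 0, 0], 0.1],
    [-1, [0, 0, 0], 0.2],
    [-1, [0, 0, 0], 0.3],
    [-1, [0, 0, 0], 0.4],
  ],
)

```text
time_s: 22.8
position: [504.7, -117.1, 194.5]
tcp_rot: [0.0, 0.407, 0.913, 0.001]
ft_force: [-0.1, 13.4, 12.3]
finger_gap: 9.8
```

Call:
play_rows(
  targets=[
    [-1, [0, 0, 0], 0.1],
    [-1, [0, 0, 0], 0.2],
    [-1, [0, 0, 0], 0.3],
    [-1, [0, 0, 0], 0.4],
    [-1, [0, 0, 0], 0.5],
    [-1, [0, 0, 0], 0.57],
    [-1, [0, 0, 0], 0.57],
  ],
)

```text
time_s: 23.5
position: [505.2, -116.9, 194.6]
tcp_rot: [0.0, 0.647, 0.762, 0.002]
ft_force: [3.7, 15.2, 11.0]
finger_gap: 10.0
```

Turned; ease up 2 mm, open, retreat and look.

Call:
play_rows(
  targets=[
    [-1, [0, 0, -0.1], 0],
    [-1, [0, 0, -0.2], 0],
    [-1, [0, 0, -0.2], 0],
  ],
)

```text
time_s: 23.8
position: [505.2, -116.9, 196.3]
tcp_rot: [0.0, 0.646, 0.763, 0.002]
ft_force: [5.3, 14.6, 6.2]
finger_gap: 9.7
```

Call:
play_rows(
  targets=[
    [0, [0, 0, 0], 0],
    [0, [0, 0, 0], 0],
    [0, [0, 0, 0], 0],
    [0, [0, 0, -1], 0],
    [0, [0, 0, -4], 0],
    [0, [0, 0, -8], 0],
    [0, [0, 0, -12], 0],
    [0, [0, 0, -12], 0],
  ],
)

```text
time_s: 24.6
position: [505.6, -118.5, 321.4]
tcp_rot: [0.004, 0.646, 0.763, 0.002]
ft_force: [-0.0, -0.3, 0.1]
finger_gap: 46.8
```

Call:
play_rows(
  targets=[
    [0, [-4, 0, 0], 0],
    [0, [-8, 0, 0], 0],
    [0, [-8, 0, 0], 0],
    [0, [-8, 0, 0], 0],
  ],
)

```text
time_s: 25.0
position: [517.2, -197.2, 315.3]
tcp_rot: [-0.001, 0.647, 0.763, -0.0]
ft_force: [-1.2, 0.6, -0.2]
finger_gap: 46.6
```

```bash
python3 look.py w10; python3 - <<'E'
from h import *
im=r.capture("side"); a=im[190:330,220:400,::-1]; cv2.imwrite("pics/side10.png",cv2.resize(a,None,fx=4,fy=4,interpolation=cv2.INTER_CUBIC))
C=r.get_calibration("side");e=[576.25,11.2,.1644]
for y,d in ((115,14),(-115,10)):
    print([((proj(C,world(cov(215,y,49-k,0),e))[0]-[220,190])*4).round(0) for k in (0,d)])
i=cv2.imread("pics/w10.png")[0:300,160:600];cv2.imwrite("pics/w10c.png",cv2.resize(i,None,fx=1.8,fy=1.8,interpolation=cv2.INTER_CUBIC))
E
```

```text
25.0 [ 517.17353118 -197.22374356  315.34617454] [-1.20842949  0.56039472 -0.23640994] 46.596651862587265 -0.6129822978585128
toolx,y ang 1.7353030440635901 0.1645072908915355 z [-0.001  0.001 -1.   ]
[[ 314. -261.]]
[[315. 131.]]
[array([ 96., 143.]), array([ 97., 160.])]
[array([376., 299.]), array([376., 311.])]
```

View pics/side10.png

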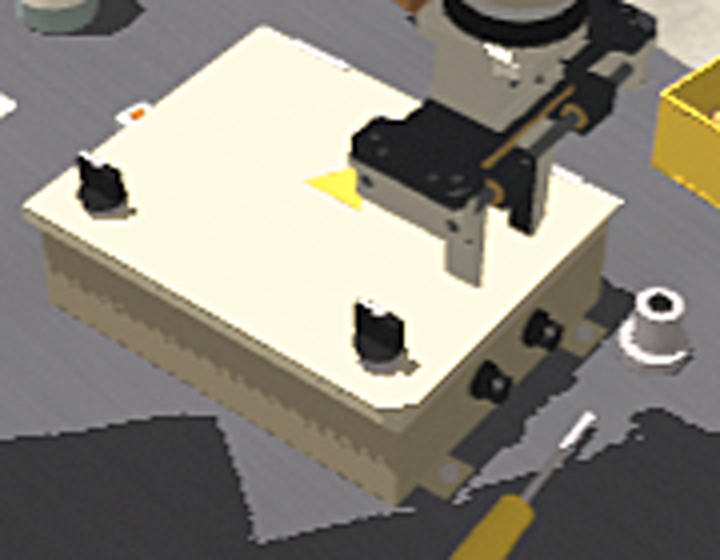

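View pics/w10c.png

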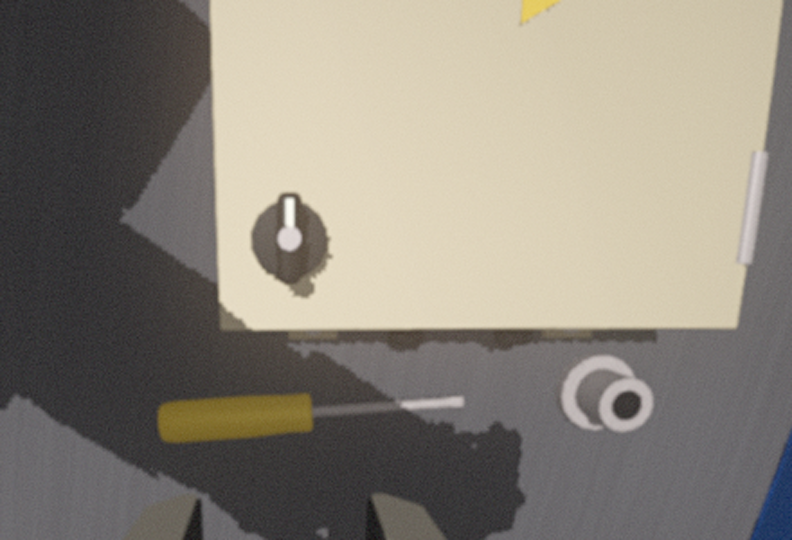

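```bash
python3 - <<'E'
from workcell import r
s=r.read_state();print(s["time_s"],s["ft_force"],abs(s["dq"]).max()); print(r.hand_in())
E
```

```text
25.1 [-0.18758098  0.11056867  0.47920591] 0.01038541318481627
the job is handed in; nothing more can be done
None
```

I swung the cover shut, locked both quarter-turn fasteners and handed the job in at about 25 s of the 72 s. No verdict was reported.

- **Cover:** I pushed it down with closed fingertips until the force rose to about 11 N at rim height (tip at 94.8 mm).
- **Left fastener:** the clip's leaf met at about 16.5 mm deep. I turned it 1.57 rad clockwise; the push read 12 to 14 N.
- **Right fastener:** the leaf met at about 12 mm deep. I turned it the same way; the push read 11 to 14 N. A sideways force of up to 15 N built up here, because the gripper was slightly off the wing's axis.
- **Last checks:** in the pictures the cover is shut, both wings lie parallel to the free edge, and both heads sit clearly lower than when sprung out. The screwdriver, bushing and relay look where they were. The gripper was clear with about 0.5 N on it. I judged the held-in depth by eye from the side picture and did not measure it.
- **What went wrong:** on the first approach the closing fingers caught the cover's free edge. The wrist force reached about 59 N, under the 120 N limit. I lifted clear, and the cover stayed where it was with no visible damage.

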